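# Lock the tin display case

### The arm

A 7-joint arm with a two-finger parallel gripper is mounted at the origin on the work surface. World frame = base frame: x ahead of the robot, y to its left, z up, the work surface at z = 0. Lengths are in m, angles in degrees, forces in N, time in s.
With the tool pointing down it reaches from about 0.425 to 0.875 m from the base axis. Payload 4.7 kg.
Tool frame: the origin (TCP) lies midway between the tips of the shut fingers; the grasp point (between the pads) lies 19 mm behind it; z points along the fingers, y is the line along which they close (so a half turn about z gives the same grasp; the last joint's range is limited). The gripper opens to 87 mm and grips with 3 to 60 N. Pads are 19 mm wide; open, the fingers measure 117 mm over their backs; the gripper's body (75 mm by 190 mm) begins 51 mm behind the grasp point.
Start: joints at [-73.276, 18.392, -4.016, 83.108, 1.295, 78.541, -3.26], TCP at [0.178, 0.625, 0.201] pointing down, gripper open.
Joint ranges: [-163.93, 163.93], [-17.29, 119.83], [-79.2, 71.16], [3.27, 140.29], [-89.18, 269.18], [5.43, 117.66], [-154.24, 154.24]. Speed limits (degrees/s): [147.25, 147.25, 180, 180, 180, 180, 180].

### API

Orientations are given as [roll, pitch, yaw] about the fixed x, y, z axes, in that order (R = Rz(yaw) Ry(pitch) Rx(roll)).
In Python, from station import * gives the robot as it stands.
- The arm moves only by the tool arm_command, never from a script. Its argument "motion" is a list of rows, each a list of 7 numbers: the shift along the tool's x, y, z each as a share of 0.12 m, from -1 to 1, then the turn, a rotation vector about the tool's x, y, z each as a share of pi rad, from -1 to 1, then the finger opening in mm, from 0 to 87. A call has exactly 10 rows; each row is the pose to reach, as a shift and turn from the pose commanded when the call began, along the tool's axes at that moment, turning the shorter way round; what a row does not reach only later rows make up. A row lasts 1/10 s, in which the tool goes at most 50 mm and 8.59 degrees, less where a joint would pass 70% of its speed; a pose out of reach is approached as far as the arm can. A call with a number of a shift or a turn outside -1 to 1 is refused whole. A call with a gripper value outside its range is refused whole. The fingers move at their own pace and stop on an object; "newtons" is the grip in N (left out, the last holds). Time passes only in rows, so rows that repeat a pose let the fingers close, or fill a call up. It gives the time, the measured TCP pose, the force, the opening and the grip force at its end, in the units of the state.
- sense(): the state, without advancing time (a new reading comes with each control period).
- get_image(name): name is "side" or "top"; returns a dict with "color" (480x640x3 uint8, red, green, blue), "depth" (480x640 float32, m along the optical axis (not along the pixel's ray), 0 where there is no reading), "mtx" (3x3 intrinsics, pixels), "camera_from_world" (4x4, takes a point from world to camera coordinates). Camera axes: x right, y down, z forward; pixel columns grow to the right and rows downward; lengths in m; the calibration is good to about 2 mm. A picture is of the moment at which its call begins.
- sign_off(): hands the job in; it is judged then, once.
The state is a dict: "time_s": time; "q": joint angles; "joint_velocities": joint speeds; "tau": joint torques, N m; "tool_pos": TCP position; "orientation": TCP orientation; "wrist_force": force on the tool from outside, world axes, zero at the start; "moment": the same for the moment, N m; "gripper_width": finger opening in m; "grasp_force": force on a finger pad.
Only numpy, scipy, OpenCV 4.12 (cv2) and the standard library are available. Lean on these libraries where they do the work, as an engineer would, in place of code of your own. Each camera call takes 0.05 s, during which the arm holds its last target. There are 200 camera calls.

### The job

Lock up the clear display case on the glass shelf: push its sliding door fully shut by the block on it, then press its three push latches down fully home, in this order: the long bar, then the square plate, then the small round button. Push gently with the fingertips; nothing is to be gripped or lifted, and the tins and the things around the case stay where they are.

Things in the scene. Friction and masses are not known exactly. Their poses are not given: they have to be found in the camera images.
- case: Clear acrylic display case with four tins, fixed on the glass shelf (top at 70 mm): 130 mm deep (x), 300 wide (y), 115 high. Origin: centre of its underside; x to its back, y to the robot's left, z up; turned up to 0.3 rad. Door rails stand out in front to x = -80 mm. The left front half (y > 0) is the opening, the right half a fixed pane.
- door (a joint): Opening of the sliding acrylic door on the front of the case, m: 0 fully shut (firm end stop), 0.12 fully open. The door shuts towards the case's +y and opens towards -y. It stays where it is left; about 1.5 N slides it.
- door_tab (a point): Point on the top edge of the end face, towards the case's -y, of the door's steel push block; moves with the door. Push this face towards the case's +y to shut. The block is 88 mm long along y from here, stands out from x = -73 to -120 mm in the case frame (this point: x = -100 mm, 105 mm above the case's underside), and reaches 35 mm down. Free space beside and before it.
- mug: Olive ceramic mug, empty, 80 mm across, 90 mm high, near the left end of the shelf; origin at the centre of its underside. Bystander.
- jar: White jar, 60 mm across, 85 mm high, near the right end of the shelf; origin at the centre of its underside. Bystander.
- scraper: Stainless scraper, 160 mm long by 50 mm, 13 mm high, lying flat on the shelf along its front edge, before the case; origin on its underside, near its middle. Bystander.
- spout: Red plastic pour spout, 34 mm across, 61 mm high, standing on the back part of the case's top behind the latches; origin at the centre of its underside. Bystander.
- bar_latch: Black housing of the bar latch, 48 (x) x 76 (y) x 8 mm, fixed on the case's top, parallel to the case; origin at the centre of its underside. The three latches stand in a row along the case's y, 95 mm apart, in any order, 30 mm towards the front from the case's middle.
- bar_bolt (a joint): How far the cap of the bar latch is pushed down, m: 0 fully up, 0.012 fully home (firm end stop). It has no spring: it stays where it is left; about 3 N pushes it.
- bar_top (a point): Centre of the top face of the bar latch's steel cap, which is a long bar, 64 mm along the case's y by 18 mm; moves with the cap. The top face is 16 mm above the housing when up and 4 mm above it when home, so wide fingertips may overhang the cap.
- square_latch: Black housing of the square latch, 48 (x) x 76 (y) x 8 mm, fixed on the case's top, parallel to the case; origin at the centre of its underside. The three latches stand in a row along the case's y, 95 mm apart, in any order, 30 mm towards the front from the case's middle.
- square_bolt (a joint): How far the cap of the square latch is pushed down, m: 0 fully up, 0.012 fully home (firm end stop). It has no spring: it stays where it is left; about 3 N pushes it.
- square_top (a point): Centre of the top face of the square latch's steel cap, which is a square plate, 38 x 38 mm; moves with the cap. The top face is 16 mm above the housing when up and 4 mm above it when home, so wide fingertips may overhang the cap.
- round_latch: Black housing of the round latch, 48 (x) x 76 (y) x 8 mm, fixed on the case's top, parallel to the case; origin at the centre of its underside. The three latches stand in a row along the case's y, 95 mm apart, in any order, 30 mm towards the front from the case's middle.
- round_bolt (a joint): How far the cap of the round latch is pushed down, m: 0 fully up, 0.012 fully home (firm end stop). It has no spring: it stays where it is left; about 3 N pushes it.
- round_top (a point): Centre of the top face of the round latch's steel cap, which is a small round button, 22 mm across; moves with the cap. The top face is 16 mm above the housing when up and 4 mm above it when home, so wide fingertips may overhang the cap.
- tin0: Small tin, 50 mm across, 65 mm high, standing inside the case; origin at the centre of its underside. Bystander.
- tin1: Small tin, 50 mm across, 65 mm high, standing inside the case; origin at the centre of its underside. Bystander.
- tin2: Small tin, 50 mm across, 65 mm high, standing inside the case; origin at the centre of its underside. Bystander.
- tin3: Small tin, 50 mm across, 65 mm high, standing inside the case; origin at the centre of its underside. Bystander.

How it is judged:
By the outcome, as a careful person would: the job done as asked, in the order asked, and still so for the second after the job is handed in, with the robot touching nothing.
It also fails if it takes over 64 s, if anything falls off the work surface, if the arm or the gripper's body presses on something with over 40 N, if the wrist force passes 120 N, or if a joint passes its speed limit or range.

## Working session

There is one attempt and no reset: what is moved stays moved. The work goes in short steps, Python scripts to look and compute and a tool call to move; the robot and the scene stay as the last step left them, time stands still between calls to the robot, and variables do not carry over. Pictures are saved under pics/ and viewed, at most 12 in all, crops included, and the job is handed in when it is done.

Besides the shell and the picture viewer there is one more tool, called after "Emit:" as name(argument=value, ...), one argument or row to a line, values as JSON. arm_command: Moves the arm, as the interface text tells. Its arguments: {"type":"object","properties":{"motion":{"type":"array","items":{"type":"array","items":{"type":"number"}}},"newtons":{"type":"number"}},"required":["motion"]}

```bash
mkdir -p pics; python3 - <<'E'
from station import *
import cv2, numpy as np
for n in("side","top"):
    d=get_image(n); cv2.imwrite(f"pics/{n}0.png",d["color"][:,:,::-1]); np.savez(f"{n}0.npz",**d)
    print(n,d["mtx"].round(1).tolist(),d["camera_from_world"].round(4).tolist())
s=sense(); print(s)
E
```

```text
side [[522.6, 0.0, 323.2], [0.0, 522.6, 238.1], [0.0, 0.0, 1.0]] [[0.5483, -0.836, -0.0222, -0.3172], [-0.5413, -0.3345, -0.7714, 0.4521], [0.6375, 0.435, -0.6359, 0.8749], [0.0, 0.0, 0.0, 1.0]]
top [[475.9, 0.0, 324.0], [0.0, 475.9, 241.1], [0.0, 0.0, 1.0]] [[-0.0248, -0.9996, -0.012, 0.0358], [-0.9933, 0.026, -0.1129, 0.6193], [0.1131, 0.0091, -0.9935, 0.9898], [0.0, 0.0, 0.0, 1.0]]
{'time_s': 0.1, 'q': array([-73.27540452,  18.43401406,  -4.01435465,  83.16730541,
         1.29532683,  78.54053851,  -3.25968058]), 'joint_velocities': array([-0.00753607, -0.12427934,  0.05362732, -0.05367667, -0.01501354,
       -0.02548553,  0.03803323]), 'tau': array([-5.56175837e-04, -4.92569304e+01, -4.05974854e-01, -3.13399279e+01,
       -6.41249889e-02,  3.95427074e-02,  6.79704817e-05]), 'tool_pos': array([0.17817631, 0.62455814, 0.20028512]), 'orientation': array([-1.79903385e+02,  6.11416670e-03,  1.64084259e+02]), 'wrist_force': array([ 0.16150198, -0.13137736, -0.15493971]), 'moment': array([0.00985544, 0.06069474, 0.02089456]), 'grasp_force': 0.0, 'gripper_width': 0.08696870990049779}
```

View pics/side0.png

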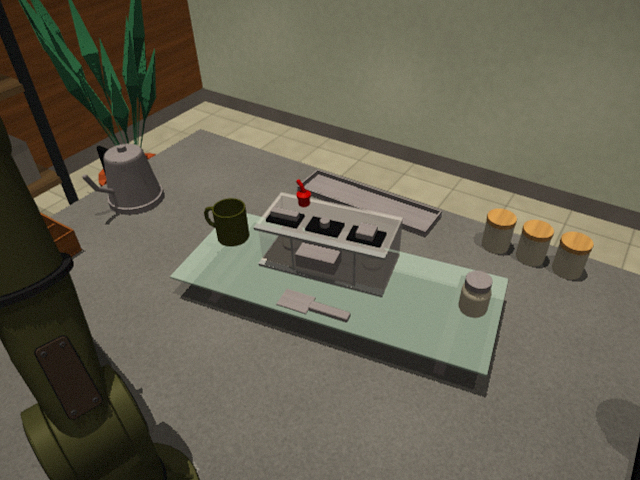

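View pics/top0.png

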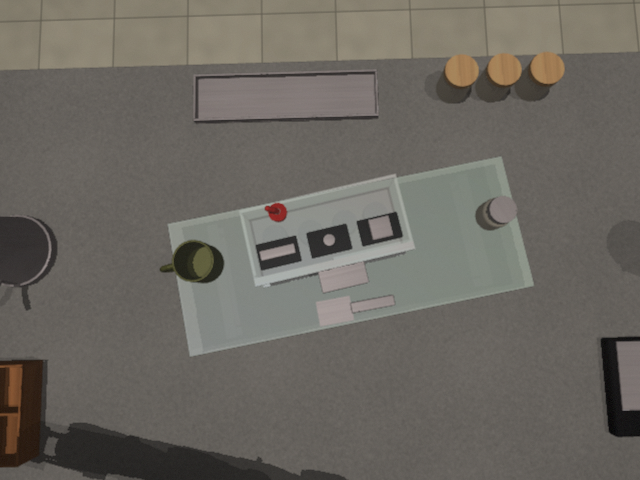

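The top view shows the bar latch at (277,252), round at (330,240), square at (381,227), door block at (343,277), scraper at (355,308) and spout at (277,212). In the side view they are at (287,214), (325,224), (368,233), block (318,257).

```bash
cat > h.py <<'E'
import numpy as np, cv2
def ray(d,p):
    T=d["camera_from_world"];R=T[:3,:3];c=-R.T@T[:3,3]
    v=R.T@np.linalg.inv(d["mtx"])@np.array([p[0],p[1],1.]);return c,v
def plane(d,p,z):
    c,v=ray(d,p);return c+v*(z-c[2])/v[2]
def tri(a,p,b,q):
    c1,v1=ray(a,p);c2,v2=ray(b,q)
    s=np.linalg.lstsq(np.c_[v1,-v2],c2-c1,rcond=None)[0]
    A=c1+s[0]*v1;B=c2+s[1]*v2;return (A+B)/2,np.linalg.norm(A-B)
def blobs(m,lo,hi):
    n,l,st,ce=cv2.connectedComponentsWithStats(m.astype(np.uint8))
    return [(ce[i],st[i],l==i) for i in range(1,n) if lo<st[i,4]<hi]
def depthpt(d,u,v):
    z=d["depth"][v,u];c,r=ray(d,(u,v));return c+r*z
E
python3 - <<'E'
from h import *
D={n:dict(np.load(n+"0.npz")) for n in("top","side")}
roi={"top":(150,320,235,420),"side":(190,290,250,410)}
for n,d in D.items():
    r0,r1,c0,c1=roi[n];im=d["color"].astype(int)
    m=np.zeros((480,640),bool);m[r0:r1,c0:c1]=(im.max(2)<45)[r0:r1,c0:c1]
    for ce,st,_ in blobs(m,60,3000):
        cn=cv2.findContours((_).astype(np.uint8),0,2)[0][0];print(n,"black",ce.round(1),st,cv2.minAreaRect(cv2.convexHull(cn)))
        # cap
        h=np.zeros((480,640),np.uint8);cv2.fillPoly(h,[cv2.convexHull(cn)],1)
        for c2,s2,_ in blobs((h>0)&(im.max(2)>90),15,2000):print("   cap",c2.round(1),s2[:5])
    im2=d["color"][r0:r1,c0:c1,::-1];cv2.imwrite(f"pics/{n}crop.png",cv2.resize(im2,None,fx=4,fy=4,interpolation=cv2.INTER_CUBIC))
for n,p in(("top",(277,252)),("top",(330,240)),("top",(381,227)),("top",(343,277)),("side",(318,253))):print(p,depthpt(D[n],*p).round(4))
E
```

```text
top black [394.8 224.6] [388 213  14  26 175] ((394.6069030761719, 225.28277587890625), (24.913644790649414, 11.294185638427734), 85.2363510131836)
   cap [389.8 227.4] [388 216   5  20  45]
top black [363.7 228. ] [358 219  13  20 135] ((363.68304443359375, 228.80943298339844), (18.42885398864746, 10.135869026184082), 79.3803482055664)
top black [338.2 230.6] [324 225  25  14 122] ((335.96148681640625, 232.8077392578125), (12.94366455078125, 22.35723876953125), 78.69007110595703)
side black [285.  220.6] [266 214  38  14 253] ((284.5, 220.5), (13.0, 37.0), 90.0)
   cap [291.9 214.6] [284 214  14   3  27]
side black [324.6 227.3] [305 217  39  20 419] ((324.2528076171875, 226.40447998046875), (36.35228729248047, 15.215494155883789), 12.994616508483887)
   cap [324.1 220.6] [320 218  10   6  44]
side black [366.9 237.5] [347 226  39  21 331] ((365.9195251464844, 235.8756103515625), (36.946964263916016, 15.574996948242188), 12.094757080078125)
   cap [365.3 231. ] [356 226  20  11 130]
(277, 252) [0.583  0.1031 0.207 ]
(330, 240) [0.602  0.0078 0.2079]
(381, 227) [ 0.6228 -0.084   0.2103]
(343, 277) [ 0.5366 -0.0145  0.1762]
(318, 253) [ 0.5381 -0.0182  0.1757]
```

View pics/topcrop.png

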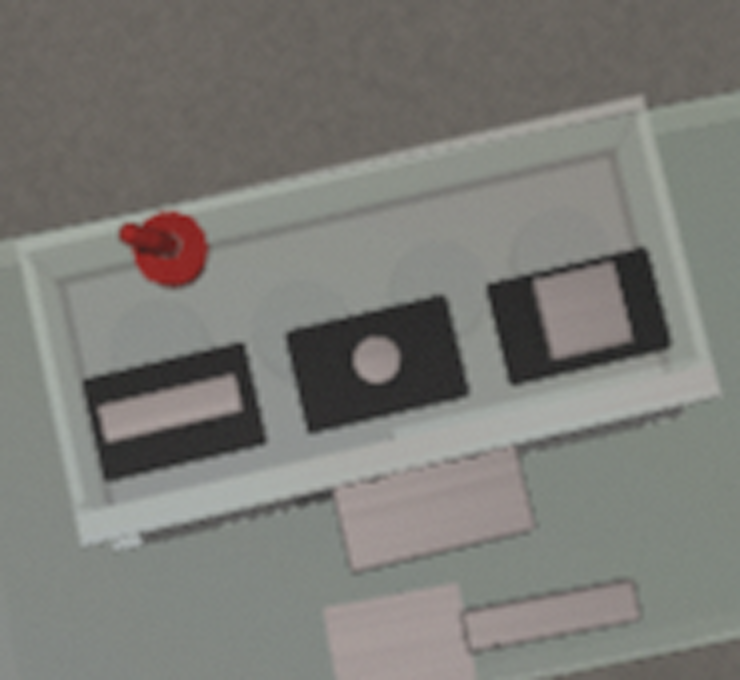

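View pics/sidecrop.png

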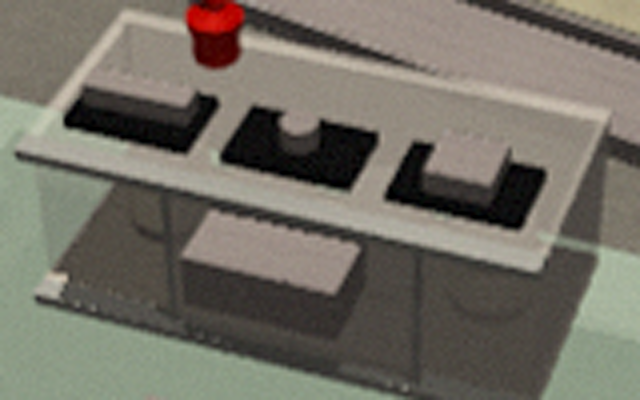

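The top crop shows the caps at (171,408), (377,359), (583,311) and the block's top face with corners (335,487), (520,450), (535,527), (352,572); the right edge is the push end. The side crop shows the round cap top at (299,120), the square at (470,155) and the block top at (272,252).

```bash
python3 - <<'E'
from h import *
D={n:dict(np.load(n+"0.npz")) for n in("top","side")};t,s=D["top"],D["side"]
f=lambda x,y,o:((x-1.5)/4+o[0],(y-1.5)/4+o[1])
T=lambda x,y:f(x,y,(235,150));S=lambda x,y:f(x,y,(250,190))
P={}
for n,a,b in(("bar",(171,408),(143,87)),("round",(377,359),(299,120)),("square",(583,311),(470,155)),("blockR+x",(520,450),(361,242)),("blockR-x",(535,527),(336,295)),("blockL-x",(352,572),(182,256))):
    x,e=tri(t,T(*a),s,S(*b));z=.175 if"bl"in n else .209
    P[n]=plane(t,T(*a),z);print(n,x.round(4),round(e,4),"plane top",P[n].round(4),"side",plane(s,S(*b),z).round(4))
# precise: depth+colour segmentation of steel above housing in top view
im=t["color"].astype(int);dp=t["depth"];v,u=np.mgrid[0:480,0:640]
Tm=t["camera_from_world"];R=Tm[:3,:3]
r=np.stack([u,v,np.ones_like(u)],-1)@np.linalg.inv(t["mtx"]).T*dp[...,None]
W=(r-Tm[:3,3])@R
for nm,lo,hi,sel in(("cap",.201,.216,None),("block",.165,.182,None)):
    m=(W[...,2]>lo)&(W[...,2]<hi)&(v>200)&(v<300)&(u>235)&(u<420)&(dp>0)
    for ce,st,l in blobs(m,30,2500):
        w=W[l];print(nm,ce.round(1),st,w.mean(0).round(4))
u_=P["bar"]-P["square"];print("yaw",np.degrees(np.arctan2(-u_[0],u_[1])),np.linalg.norm(u_)); 
e=P["blockL-x"]-P["blockR-x"];print("block len",np.linalg.norm(e),np.degrees(np.arctan2(-e[0],e[1])),"width",np.linalg.norm(P["blockR+x"]-P["blockR-x"]))
E
```

```text
bar [0.5846 0.1008 0.2088] 0.0035 plane top [0.5835 0.1022 0.209 ] side [0.5855 0.0992 0.209 ]
round [0.6036 0.0089 0.2103] 0.002 plane top [0.6031 0.0097 0.209 ] side [0.6056 0.0091 0.209 ]
square [ 0.6233 -0.0845  0.2114] 0.0043 plane top [ 0.6223 -0.083   0.209 ] side [ 0.6276 -0.0846  0.209 ]
blockR+x [ 0.5632 -0.0555  0.1821] 0.0021 plane top [ 0.563  -0.0552  0.175 ] side [ 0.5709 -0.0519  0.175 ]
blockR-x [ 0.5282 -0.0619  0.1748] 0.0025 plane top [ 0.5274 -0.0609  0.175 ] side [ 0.5288 -0.063   0.175 ]
blockL-x [0.5099 0.0225 0.1761] 0.003 plane top [0.509  0.0237 0.175 ] side [0.5118 0.0221 0.175 ]
cap [279.  212.8] [269 203  19  19 160] [0.6528 0.0979 0.2134]
cap [380.5 227.8] [368 216  26  25 455] [ 0.6217 -0.0832  0.2081]
cap [329.2 239.9] [324 234  12  13 113] [0.6023 0.0091 0.2068]
cap [277.6 252.2] [260 244  37  17 364] [0.5827 0.1019 0.2071]
block [343.4 277.1] [ 318  260   51   34 1051] [ 0.5364 -0.0152  0.1746]
yaw 11.834456647715703 0.18916523954366346
block len 0.08660916752267202 12.312212402784217 width 0.03605391036229489
```

Emit:
arm_command(
  motion=[
    [-0.05, -0.05, -0.1, 0, 0, 0, 0],
    [-0.15, -0.16, -0.2, 0, 0, 0, 0],
    [-0.25, -0.28, -0.3, 0, 0, 0, 0],
    [-0.35, -0.4, -0.4, 0, 0, 0, 0],
    [-0.45, -0.5, -0.5, 0, 0, 0, 0],
    [-0.55, -0.6, -0.6, 0, 0, 0, 0],
    [-0.65, -0.7, -0.7, 0, 0, 0, 0],
    [-0.75, -0.8, -0.8, 0, 0, 0, 0],
    [-0.82, -0.9, -0.85, 0, 0, 0, 0],
    [-0.9, -1, -0.9, 0, 0, 0, 0],
  ],
  newtons=10,
)

```text
time_s: 1.1
tool_pos: [0.2495, 0.479, 0.3098]
orientation: [180.0, -0.0, 164.1]
wrist_force: [0.3, -0.1, -0.3]
gripper_width: 0.0151
grasp_force: 0.0
```

Emit:
arm_command(
  motion=[
    [-0.09, -0.1, 0, 0, 0, 0, 0],
    [-0.18, -0.2, 0, 0, 0, 0, 0],
    [-0.27, -0.3, 0, 0, 0, 0, 0],
    [-0.36, -0.4, 0, 0, 0, 0, 0],
    [-0.45, -0.5, 0, 0, 0, 0, 0],
    [-0.54, -0.6, 0, 0, 0, 0, 0],
    [-0.63, -0.7, 0, 0, 0, 0, 0],
    [-0.72, -0.8, 0, 0, 0, 0, 0],
    [-0.81, -0.9, 0, 0, 0, 0, 0],
    [-0.9, -1, 0, 0, 0, 0, 0],
  ],
)

```text
time_s: 2.1
tool_pos: [0.3208, 0.3338, 0.3093]
orientation: [180.0, 0.0, 164.1]
wrist_force: [-0.6, 0.0, 0.3]
gripper_width: 0.0003
grasp_force: 0.0
```

Emit:
arm_command(
  motion=[
    [-0.09, -0.1, 0, 0, 0, 0, 0],
    [-0.18, -0.2, 0, 0, 0, 0, 0],
    [-0.27, -0.3, 0, 0, 0, 0, 0],
    [-0.36, -0.4, 0, 0, 0, 0, 0],
    [-0.45, -0.5, 0, 0, 0, 0, 0],
    [-0.54, -0.6, 0, 0, 0, 0, 0],
    [-0.63, -0.7, 0, 0, 0, 0, 0],
    [-0.72, -0.8, 0, 0, 0, 0, 0],
    [-0.81, -0.9, 0, 0, 0, 0, 0],
    [-0.9, -1, 0, 0, 0, 0, 0],
  ],
)

```text
time_s: 3.1
tool_pos: [0.3916, 0.1888, 0.3093]
orientation: [180.0, 0.0, 164.1]
wrist_force: [0.3, -0.7, 0.7]
gripper_width: 0.0006
grasp_force: 0.0
```

Emit:
arm_command(
  motion=[
    [-0.09, -0.1, 0, 0, 0, 0, 0],
    [-0.18, -0.2, 0, 0, 0, 0, 0],
    [-0.27, -0.3, 0, 0, 0, 0, 0],
    [-0.36, -0.4, 0, 0, 0, 0, 0],
    [-0.45, -0.5, 0, 0, 0, 0, 0],
    [-0.54, -0.6, 0, 0, 0, 0, 0],
    [-0.63, -0.7, 0, 0, 0, 0, 0],
    [-0.72, -0.8, 0, 0, 0, 0, 0],
    [-0.81, -0.9, 0, 0, 0, 0, 0],
    [-0.9, -1, 0, 0, 0, 0, 0],
  ],
)

```text
time_s: 4.1
tool_pos: [0.4623, 0.0437, 0.3093]
orientation: [180.0, -0.0, 164.1]
wrist_force: [0.4, 0.0, -0.7]
gripper_width: 0.0004
grasp_force: 0.0
```

Emit:
arm_command(
  motion=[
    [-0.09, -0.1, 0, 0, 0, 0, 0],
    [-0.18, -0.2, 0, 0, 0, -0.03, 0],
    [-0.27, -0.3, 0, 0, 0, -0.06, 0],
    [-0.36, -0.4, 0, 0, 0, -0.09, 0],
    [-0.45, -0.5, 0, 0, 0, -0.11, 0],
    [-0.54, -0.6, 0, 0, 0, -0.13, 0],
    [-0.63, -0.7, 0, 0, 0, -0.15, 0],
    [-0.72, -0.8, 0, 0, 0, -0.154, 0],
    [-0.81, -0.9, 0, 0, 0, -0.154, 0],
    [-0.9, -1, 0, 0, 0, -0.154, 0],
  ],
)

```text
time_s: 5.1
tool_pos: [0.5331, -0.1012, 0.3093]
orientation: [180.0, 0.0, -168.2]
wrist_force: [-0.4, -0.2, -0.1]
gripper_width: 0.0005
grasp_force: 0.0
```

Emit:
arm_command(
  motion=[
    [-0.05, -0.02, 0.07, 0, 0, 0, 0],
    [-0.1, -0.04, 0.14, 0, 0, 0, 0],
    [-0.15, -0.05, 0.2, 0, 0, 0, 0],
    [-0.17, -0.05, 0.3, 0, 0, 0, 0],
    [-0.17, -0.05, 0.4, 0, 0, 0, 0],
    [-0.17, -0.05, 0.5, 0, 0, 0, 0],
    [-0.17, -0.05, 0.6, 0, 0, 0, 0],
    [-0.17, -0.05, 0.65, 0, 0, 0, 0],
    [-0.17, -0.05, 0.7, 0, 0, 0, 0],
    [-0.17, -0.05, 0.7, 0, 0, 0, 0],
  ],
)

```text
time_s: 6.1
tool_pos: [0.5538, -0.1016, 0.2246]
orientation: [180.0, -0.0, -168.2]
wrist_force: [0.1, 0.8, 0.5]
gripper_width: 0.0008
grasp_force: 0.0
```

```bash
python3 - <<'E'
from station import *
import cv2, numpy as np
a=get_image("side")["color"][130:330,200:460,::-1];b=get_image("top")["color"][150:350,220:480,::-1]
cv2.imwrite("pics/p1.png",np.vstack([cv2.resize(x,None,fx=1.5*1,fy=1.5) for x in(a,b)]))
E
```

```text
(no output)
```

View pics/p1.png

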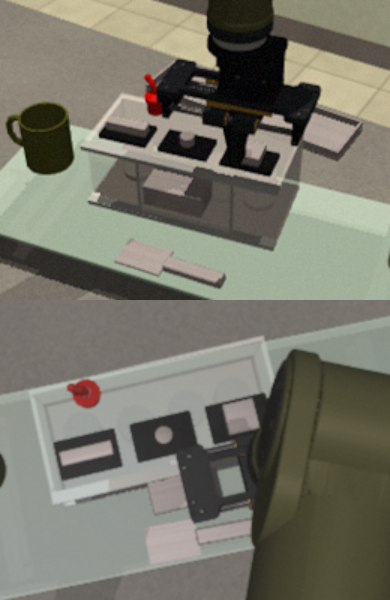

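The side view has the shut fingertips at about (238,165) in the crop, right of the block (175,185) and in front of the case, as the projected TCP predicts. Next I go down beside the block.

Emit:
arm_command(
  motion=[
    [0, 0, 0.06, 0, 0, 0, 0],
    [0, 0, 0.12, 0, 0, 0, 0],
    [0, 0, 0.2, 0, 0, 0, 0],
    [0, 0, 0.28, 0, 0, 0, 0],
    [0, 0, 0.36, 0, 0, 0, 0],
    [0, 0, 0.44, 0, 0, 0, 0],
    [0, 0, 0.5, 0, 0, 0, 0],
    [0, 0, 0.55, 0, 0, 0, 0],
    [0, 0, 0.58, 0, 0, 0, 0],
    [0, 0, 0.58, 0, 0, 0, 0],
  ],
)

```text
time_s: 7.2
tool_pos: [0.554, -0.1017, 0.1552]
orientation: [180.0, -0.0, -168.2]
wrist_force: [-0.3, 0.3, -0.4]
gripper_width: 0.0005
grasp_force: 0.0
```

Emit:
arm_command(
  motion=[
    [0, 0.03, 0, 0, 0, 0, 0],
    [0, 0.06, 0, 0, 0, 0, 0],
    [0, 0.09, 0, 0, 0, 0, 0],
    [0, 0.12, 0, 0, 0, 0, 0],
    [0, 0.15, 0, 0, 0, 0, 0],
    [0, 0.18, 0, 0, 0, 0, 0],
    [0, 0.22, 0, 0, 0, 0, 0],
    [0, 0.26, 0, 0, 0, 0, 0],
    [0, 0.3, 0, 0, 0, 0, 0],
    [0, 0.34, 0, 0, 0, 0, 0],
  ],
)

```text
time_s: 8.2
tool_pos: [0.5458, -0.0613, 0.1556]
orientation: [180.0, 0.0, -168.2]
wrist_force: [-0.3, -0.4, -1.2]
gripper_width: 0.0003
grasp_force: 0.0
```

Emit:
arm_command(
  motion=[
    [0, 0.03, 0, 0, 0, 0, 0],
    [0, 0.06, 0, 0, 0, 0, 0],
    [0, 0.09, 0, 0, 0, 0, 0],
    [0, 0.12, 0, 0, 0, 0, 0],
    [0, 0.15, 0, 0, 0, 0, 0],
    [0, 0.18, 0, 0, 0, 0, 0],
    [0, 0.21, 0, 0, 0, 0, 0],
    [0, 0.24, 0, 0, 0, 0, 0],
    [0, 0.27, 0, 0, 0, 0, 0],
    [0, 0.3, 0, 0, 0, 0, 0],
  ],
)

```text
time_s: 9.2
tool_pos: [0.5385, -0.0262, 0.1557]
orientation: [180.0, 0.0, -168.2]
wrist_force: [-0.0, 0.3, -0.0]
gripper_width: 0.0004
grasp_force: 0.0
```

```bash
python3 - <<'E'
from station import *
import cv2, numpy as np
print(sense()["wrist_force"])
a=get_image("side")["color"][170:310,240:420,::-1];b=get_image("top")["color"][200:340,240:420,::-1]
cv2.imwrite("pics/p2.png",np.hstack([cv2.resize(x,None,fx=2.2,fy=2.2) for x in(a,b)]))
E
```

```text
[-0.02231718  0.29880296 -0.04652231]
```

View pics/p2.png

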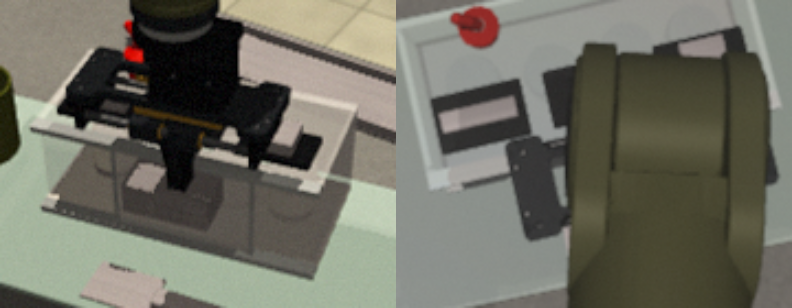

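The block still spans columns 125–225 in the side crop, so it has not moved, and the fingertip (180,190) appears over it with no force. I'll check the true fingertip height with depth before moving again.

```bash
python3 - <<'E'
from station import *
from h import *
d=get_image("side");np.savez("side1.npz",**d);im=d["color"].astype(int)
cv2.imwrite("pics/p3.png",cv2.resize(im[215:295,280:370,::-1].astype(np.uint8),None,fx=8,fy=7,interpolation=cv2.INTER_CUBIC))
for v in range(232,278,2):
    print(v,*[f"{u}:{depthpt(d,u,v).round(3).tolist()}{im[v,u].sum()//3}" for u in(318,322,326,336)])
E
```

```text
232 318:[0.502, -0.046, 0.269]14 322:[0.507, -0.051, 0.268]9 326:[0.508, -0.06, 0.271]6 336:[0.598, -0.025, 0.194]22
234 318:[0.504, -0.044, 0.262]14 322:[0.505, -0.053, 0.265]11 326:[0.507, -0.061, 0.267]14 336:[0.517, -0.077, 0.267]40
236 318:[0.501, -0.046, 0.26]10 322:[0.506, -0.052, 0.259]17 326:[0.507, -0.06, 0.262]17 336:[0.514, -0.078, 0.264]18
238 318:[0.529, -0.026, 0.226]11 322:[0.506, -0.052, 0.254]12 326:[0.505, -0.061, 0.258]8 336:[0.585, -0.033, 0.19]156
240 318:[0.529, -0.026, 0.221]11 322:[0.527, -0.037, 0.227]13 326:[0.531, -0.044, 0.228]0 336:[0.582, -0.036, 0.188]176
242 318:[0.53, -0.025, 0.215]6 322:[0.53, -0.035, 0.219]1 326:[-0.139, -0.495, 0.898]0 336:[0.578, -0.038, 0.187]90
244 318:[0.529, -0.025, 0.21]14 322:[0.528, -0.036, 0.215]9 326:[0.538, -0.039, 0.21]9 336:[0.571, -0.043, 0.188]65
246 318:[0.528, -0.026, 0.206]4 322:[0.531, -0.034, 0.207]1 326:[0.541, -0.037, 0.202]0 336:[0.566, -0.045, 0.187]62
248 318:[0.528, -0.026, 0.201]8 322:[0.53, -0.034, 0.203]4 326:[0.542, -0.036, 0.195]1 336:[0.564, -0.046, 0.183]68
250 318:[0.53, -0.024, 0.193]16 322:[0.52
[... 915 characters left out ...]
[0.518, -0.031, 0.161]53 322:[0.521, -0.039, 0.162]55 326:[0.523, -0.048, 0.165]59 336:[0.537, -0.064, 0.162]50
268 318:[0.52, -0.03, 0.153]59 322:[0.52, -0.039, 0.157]64 326:[0.524, -0.047, 0.159]60 336:[0.54, -0.062, 0.153]53
270 318:[0.519, -0.03, 0.148]59 322:[0.521, -0.039, 0.151]57 326:[0.524, -0.047, 0.152]59 336:[0.538, -0.063, 0.149]66
272 318:[0.56, -0.001, 0.095]85 322:[0.522, -0.038, 0.143]75 326:[0.525, -0.046, 0.145]64 336:[0.571, -0.042, 0.106]88
274 318:[0.56, -0.001, 0.089]76 322:[0.564, -0.009, 0.09]85 326:[0.567, -0.018, 0.092]85 336:[0.569, -0.043, 0.102]87
276 318:[0.562, 0.001, 0.08]73 322:[0.565, -0.008, 0.082]73 326:[0.565, -0.019, 0.088]80 336:[0.57, -0.042, 0.095]85
```

View pics/p3.png

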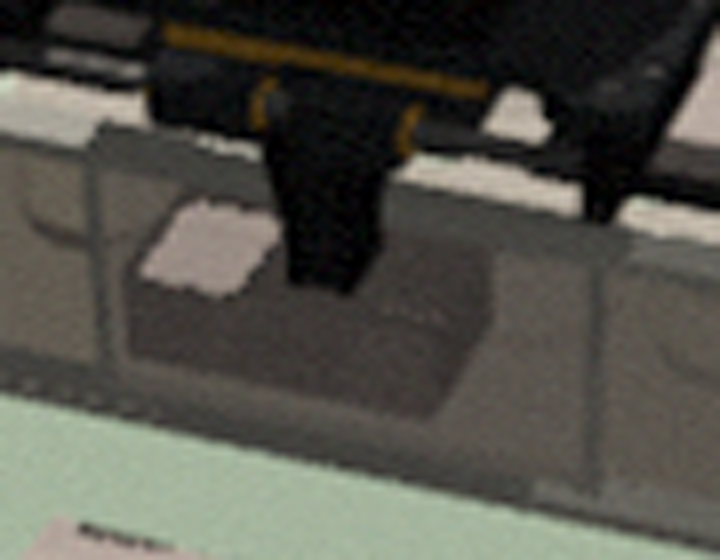

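The front of the fingertip ends at about z 0.179 (bottom row 256, u 322) while the reading says 0.156. The tip is therefore about 23 mm higher than reported and passed just above the block; x and y agree. I'll lift, go back, go lower and push again.

Emit:
arm_command(
  motion=[
    [0, 0, -0.06, 0, 0, 0, 0],
    [0, -0.05, -0.1, 0, 0, 0, 0],
    [0, -0.15, -0.1, 0, 0, 0, 0],
    [0, -0.25, -0.1, 0, 0, 0, 0],
    [0, -0.35, -0.1, 0, 0, 0, 0],
    [0, -0.45, -0.1, 0, 0, 0, 0],
    [0, -0.55, -0.1, 0, 0, 0, 0],
    [0, -0.6, -0.1, 0, 0, 0, 0],
    [0, -0.6, 0, 0, 0, 0, 0],
    [0, -0.6, 0, 0, 0, 0, 0],
  ],
)

```text
time_s: 10.35
tool_pos: [0.552, -0.0964, 0.1536]
orientation: [179.9, -0.2, -168.2]
wrist_force: [-0.0, 0.6, -0.6]
gripper_width: 0.0005
grasp_force: 0.0
```

Emit:
arm_command(
  motion=[
    [0, 0, 0.04, 0, 0, 0, 0],
    [0, 0, 0.08, 0, 0, 0, 0],
    [0, 0, 0.12, 0, 0, 0, 0],
    [0, 0, 0.16, 0, 0, 0, 0],
    [0, 0, 0.2, 0, 0, 0, 0],
    [0, 0.03, 0.2, 0, 0, 0, 0],
    [0, 0.06, 0.2, 0, 0, 0, 0],
    [0, 0.09, 0.2, 0, 0, 0, 0],
    [0, 0.12, 0.2, 0, 0, 0, 0],
    [0, 0.15, 0.2, 0, 0, 0, 0],
  ],
)

```text
time_s: 11.35
tool_pos: [0.5497, -0.0789, 0.1319]
orientation: [180.0, 0.0, -168.2]
wrist_force: [-0.5, 0.3, -0.8]
gripper_width: 0.0004
grasp_force: 0.0
```

Emit:
arm_command(
  motion=[
    [0, 0.02, 0, 0, 0, 0, 0],
    [0, 0.04, 0, 0, 0, 0, 0],
    [0, 0.06, 0, 0, 0, 0, 0],
    [0, 0.08, 0, 0, 0, 0, 0],
    [0, 0.1, 0, 0, 0, 0, 0],
    [0, 0.12, 0, 0, 0, 0, 0],
    [0, 0.14, 0, 0, 0, 0, 0],
    [0, 0.16, 0, 0, 0, 0, 0],
    [0, 0.18, 0, 0, 0, 0, 0],
    [0, 0.2, 0, 0, 0, 0, 0],
  ],
)

```text
time_s: 12.35
tool_pos: [0.5446, -0.0558, 0.1317]
orientation: [-180.0, 0.0, -168.2]
wrist_force: [0.2, -2.1, -0.6]
gripper_width: 0.0
grasp_force: 0.8
```

Contact: about 2 N against the door. I keep going.

Emit:
arm_command(
  motion=[
    [0, 0.02, 0, 0, 0, 0, 0],
    [0, 0.04, 0, 0, 0, 0, 0],
    [0, 0.06, 0, 0, 0, 0, 0],
    [0, 0.08, 0, 0, 0, 0, 0],
    [0, 0.1, 0, 0, 0, 0, 0],
    [0, 0.12, 0, 0, 0, 0, 0],
    [0, 0.14, 0, 0, 0, 0, 0],
    [0, 0.16, 0, 0, 0, 0, 0],
    [0, 0.18, 0, 0, 0, 0, 0],
    [0, 0.2, 0, 0, 0, 0, 0],
  ],
)

```text
time_s: 13.35
tool_pos: [0.5397, -0.0322, 0.1317]
orientation: [180.0, -0.0, -168.2]
wrist_force: [0.1, -1.1, -0.9]
gripper_width: 0.0005
grasp_force: 0.8
```

Emit:
arm_command(
  motion=[
    [0, 0.02, 0, 0, 0, 0, 0],
    [0, 0.04, 0, 0, 0, 0, 0],
    [0, 0.06, 0, 0, 0, 0, 0],
    [0, 0.08, 0, 0, 0, 0, 0],
    [0, 0.1, 0, 0, 0, 0, 0],
    [0, 0.12, 0, 0, 0, 0, 0],
    [0, 0.14, 0, 0, 0, 0, 0],
    [0, 0.16, 0, 0, 0, 0, 0],
    [0, 0.18, 0, 0, 0, 0, 0],
    [0, 0.2, 0, 0, 0, 0, 0],
  ],
)

```text
time_s: 14.35
tool_pos: [0.5347, -0.0087, 0.1316]
orientation: [180.0, -0.0, -168.2]
wrist_force: [-0.1, -2.0, 0.4]
gripper_width: 0.0005
grasp_force: 0.8
```

Emit:
arm_command(
  motion=[
    [0, 0.015, 0, 0, 0, 0, 0],
    [0, 0.03, 0, 0, 0, 0, 0],
    [0, 0.045, 0, 0, 0, 0, 0],
    [0, 0.06, 0, 0, 0, 0, 0],
    [0, 0.075, 0, 0, 0, 0, 0],
    [0, 0.09, 0, 0, 0, 0, 0],
    [0, 0.105, 0, 0, 0, 0, 0],
    [0, 0.12, 0, 0, 0, 0, 0],
    [0, 0.135, 0, 0, 0, 0, 0],
    [0, 0.15, 0, 0, 0, 0, 0],
  ],
)

```text
time_s: 15.35
tool_pos: [0.5311, 0.0089, 0.1317]
orientation: [180.0, -0.0, -168.2]
wrist_force: [-0.8, -1.4, 0.8]
gripper_width: 0.0005
grasp_force: 0.8
```

Emit:
arm_command(
  motion=[
    [0, 0.01, 0, 0, 0, 0, 0],
    [0, 0.02, 0, 0, 0, 0, 0],
    [0, 0.03, 0, 0, 0, 0, 0],
    [0, 0.04, 0, 0, 0, 0, 0],
    [0, 0.05, 0, 0, 0, 0, 0],
    [0, 0.06, 0, 0, 0, 0, 0],
    [0, 0.07, 0, 0, 0, 0, 0],
    [0, 0.08, 0, 0, 0, 0, 0],
    [0, 0.09, 0, 0, 0, 0, 0],
    [0, 0.1, 0, 0, 0, 0, 0],
  ],
)

```text
time_s: 16.35
tool_pos: [0.5297, 0.0154, 0.1318]
orientation: [-179.6, 0.1, -168.4]
wrist_force: [2.3, -14.0, -1.7]
gripper_width: 0.0002
grasp_force: 6.1
```

The door's end stop is reached (14 N, movement stops). I back off and lift.

Emit:
arm_command(
  motion=[
    [0, -0.08, 0, 0, 0, 0, 0],
    [0, -0.16, 0, 0, 0, 0, 0],
    [0, -0.25, 0, 0, 0, 0, 0],
    [0, -0.25, -0.1, 0, 0, 0, 0],
    [0, -0.25, -0.25, 0, 0, 0, 0],
    [0, -0.25, -0.4, 0, 0, 0, 0],
    [0, -0.25, -0.55, 0, 0, 0, 0],
    [0, -0.25, -0.7, 0, 0, 0, 0],
    [0, -0.25, -0.8, 0, 0, 0, 0],
    [0, -0.25, -0.8, 0, 0, 0, 0],
  ],
)

```text
time_s: 17.35
tool_pos: [0.5361, -0.0085, 0.2299]
orientation: [180.0, 0.2, -168.2]
wrist_force: [0.1, -0.3, -0.4]
gripper_width: 0.0003
grasp_force: 0.0
```

```bash
cat > go.py <<'E'
import sys,numpy as np
from scipy.spatial.transform import Rotation as R
from station import *
def go(x,y):
    s=sense();r=R.from_euler("xyz",s["orientation"],degrees=True)
    p=np.array([x,y,s["tool_pos"][2]]);print(s["tool_pos"].round(4),"share",(r.inv().apply(p-s["tool_pos"])/.12).round(3))
E
python3 - <<'E'
from go import *
import cv2
go(.584,.1015)
from h import *
d=get_image("side");p=[depthpt(d,u,v).round(3).tolist() for u,v in((285,240),(300,245),(270,235))];print(p)
a=d["color"][170:310,230:410,::-1];b=get_image("top")["color"][200:340,240:420,::-1]
cv2.imwrite("pics/p4.png",np.hstack([cv2.resize(x,None,fx=2.2,fy=2.2) for x in(a,b)]))
E
```

```text
[ 0.5361 -0.0085  0.2299] share [-0.578  0.816  0.003]
[[0.533, 0.064, 0.179], [0.538, 0.028, 0.177], [0.533, 0.105, 0.175]]
```

View pics/p4.png

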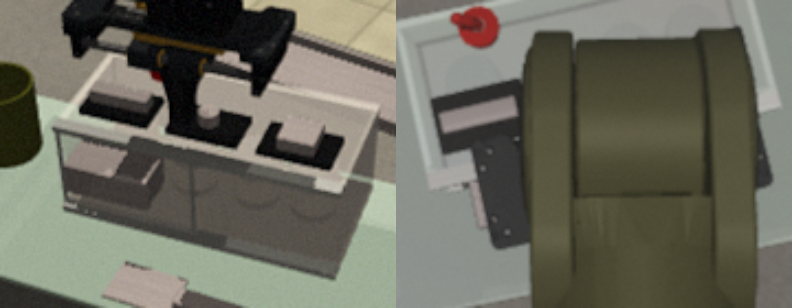

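The door is shut: its block is now at the left end of the front (side crop, about (110,170)), with the edge flush at the left post. Next is the bar.

Emit:
arm_command(
  motion=[
    [-0.06, 0.08, 0, 0, 0, 0, 0],
    [-0.12, 0.16, 0, 0, 0, 0, 0],
    [-0.19, 0.26, 0, 0, 0, 0, 0],
    [-0.26, 0.37, 0, 0, 0, 0, 0],
    [-0.34, 0.48, 0, 0, 0, 0, 0],
    [-0.42, 0.59, 0, 0, 0, 0, 0],
    [-0.49, 0.69, 0, 0, 0, 0, 0],
    [-0.55, 0.77, 0, 0, 0, 0, 0],
    [-0.58, 0.82, 0, 0, 0, 0, 0],
    [-0.58, 0.82, 0, 0, 0, 0, 0],
  ],
)

```text
time_s: 18.45
tool_pos: [0.583, 0.1028, 0.2274]
orientation: [-180.0, -0.0, -168.1]
wrist_force: [0.1, 0.2, -0.6]
gripper_width: 0.0006
grasp_force: 0.0
```

Emit:
arm_command(
  motion=[
    [0, 0, 0.05, 0, 0, 0, 0],
    [0, 0, 0.1, 0, 0, 0, 0],
    [0, 0, 0.15, 0, 0, 0, 0],
    [0, 0, 0.2, 0, 0, 0, 0],
    [0, 0, 0.23, 0, 0, 0, 0],
    [0, 0, 0.25, 0, 0, 0, 0],
    [0, 0, 0.27, 0, 0, 0, 0],
    [0, 0, 0.29, 0, 0, 0, 0],
    [0, 0, 0.3, 0, 0, 0, 0],
    [0, 0, 0.3, 0, 0, 0, 0],
  ],
)

```text
time_s: 19.45
tool_pos: [0.5828, 0.1017, 0.1916]
orientation: [180.0, -0.0, -168.2]
wrist_force: [-0.2, -0.3, 0.5]
gripper_width: 0.0006
grasp_force: 0.0
```

```bash
python3 - <<'E'
from go import *
from h import *
go(.584,.1015);d=get_image("side")
cv2.imwrite("pics/p5.png",cv2.resize(d["color"][170:250,240:340,::-1],None,fx=7,fy=7,interpolation=cv2.INTER_CUBIC))
E
```

```text
[0.5828 0.1017 0.1916] share [-0.009 -0.004 -0.   ]
```

View pics/p5.png

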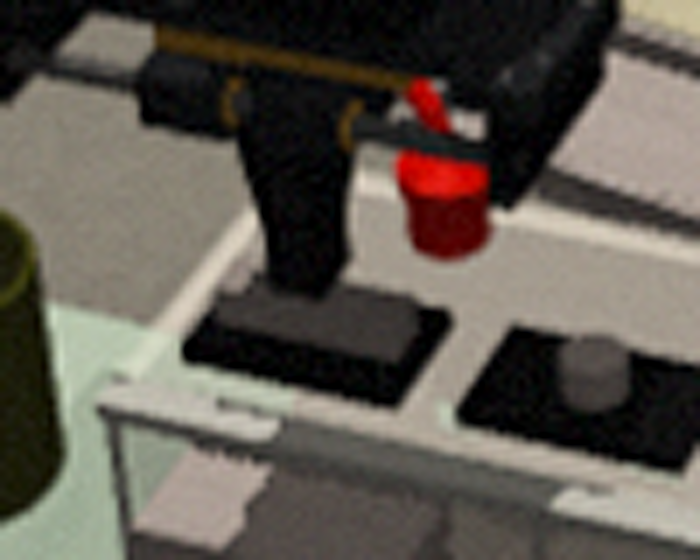

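The fingertips are centred just above the bar, at (305,285). I press down in small steps.

Emit:
arm_command(
  motion=[
    [0, 0, 0.01, 0, 0, 0, 0],
    [0, 0, 0.02, 0, 0, 0, 0],
    [0, 0, 0.03, 0, 0, 0, 0],
    [0, 0, 0.04, 0, 0, 0, 0],
    [0, 0, 0.05, 0, 0, 0, 0],
    [0, 0, 0.06, 0, 0, 0, 0],
    [0, 0, 0.07, 0, 0, 0, 0],
    [0, 0, 0.08, 0, 0, 0, 0],
    [0, 0, 0.09, 0, 0, 0, 0],
    [0, 0, 0.1, 0, 0, 0, 0],
  ],
)

```text
time_s: 20.5
tool_pos: [0.5829, 0.1017, 0.1796]
orientation: [180.0, 0.0, -168.2]
wrist_force: [-1.7, -0.1, 3.3]
gripper_width: 0.0008
grasp_force: 1.4
```

Emit:
arm_command(
  motion=[
    [0, 0, 0.005, 0, 0, 0, 0],
    [0, 0, 0.01, 0, 0, 0, 0],
    [0, 0, 0.015, 0, 0, 0, 0],
    [0, 0, 0.02, 0, 0, 0, 0],
    [0, 0, 0.025, 0, 0, 0, 0],
    [0, 0, 0.03, 0, 0, 0, 0],
    [0, 0, 0.035, 0, 0, 0, 0],
    [0, 0, 0.04, 0, 0, 0, 0],
    [0, 0, 0.045, 0, 0, 0, 0],
    [0, 0, 0.05, 0, 0, 0, 0],
  ],
)

```text
time_s: 21.5
tool_pos: [0.5829, 0.1017, 0.176]
orientation: [179.9, 0.0, -168.2]
wrist_force: [-6.3, -1.0, 17.6]
gripper_width: 0.0004
grasp_force: 8.6
```

Emit:
arm_command(
  motion=[
    [0, 0, 0.005, 0, 0, 0, 0],
    [0, 0, 0.005, 0, 0, 0, 0],
    [0, 0, 0.01, 0, 0, 0, 0],
    [0, 0, 0.01, 0, 0, 0, 0],
    [0, 0, 0.01, 0, 0, 0, 0],
    [0, 0, 0.01, 0, 0, 0, 0],
    [0, 0, 0.01, 0, 0, 0, 0],
    [0, 0, 0.01, 0, 0, 0, 0],
    [0, 0, 0.01, 0, 0, 0, 0],
    [0, 0, 0.01, 0, 0, 0, 0],
  ],
)

```text
time_s: 22.5
tool_pos: [0.583, 0.1017, 0.176]
orientation: [179.9, 0.1, -168.2]
wrist_force: [-8.2, -1.9, 19.4]
gripper_width: 0.0006
grasp_force: 10.0
```

Emit:
arm_command(
  motion=[
    [0, 0, -0.03, 0, 0, 0, 0],
    [0, 0, -0.06, 0, 0, 0, 0],
    [0, 0, -0.1, 0, 0, 0, 0],
    [0, 0, -0.15, 0, 0, 0, 0],
    [0, 0, -0.2, 0, 0, 0, 0],
    [0, 0, -0.25, 0, 0, 0, 0],
    [0, 0, -0.3, 0, 0, 0, 0],
    [0, 0, -0.35, 0, 0, 0, 0],
    [0, 0, -0.4, 0, 0, 0, 0],
    [0, 0, -0.4, 0, 0, 0, 0],
  ],
)

```text
time_s: 23.5
tool_pos: [0.5834, 0.1017, 0.2216]
orientation: [180.0, 0.1, -168.2]
wrist_force: [0.1, 0.1, 0.3]
gripper_width: 0.0003
grasp_force: 0.0
```

```bash
python3 - <<'E'
from go import *
from h import *
go(.6225,-.0835);d=get_image("side")
cv2.imwrite("pics/p6.png",cv2.resize(d["color"][170:280,240:410,::-1],None,fx=4.5,fy=4.5,interpolation=cv2.INTER_CUBIC))
for u,v in((283,216),(278,214),(290,217),(275,220),(300,222),(325,220)):print(u,v,depthpt(d,u,v).round(4))
E
```

```text
[0.5834 0.1017 0.2216] share [-0.003 -1.577 -0.   ]
283 216 [0.5776 0.1007 0.2006]
278 214 [0.5775 0.1145 0.2008]
290 217 [0.5833 0.0857 0.2001]
275 220 [0.561  0.1107 0.1963]
300 222 [0.5878 0.0622 0.1927]
325 220 [0.6057 0.0076 0.2085]
```

View pics/p6.png

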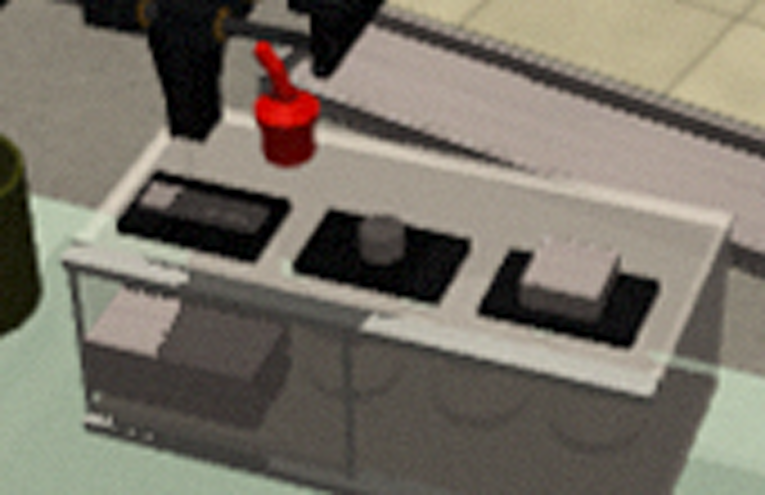

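The bar is visibly down at (205,205), and the spout (287,130) and door look unchanged. Before going on I check that the bar is fully home, with averaged depth.

```bash
python3 - <<'E'
from h import *
from station import *
ds=[get_image("side") for _ in range(6)]
d=ds[0];d0=dict(np.load("side0.npz"))
def W(d,dp):
    v,u=np.mgrid[0:480,0:640];T=d["camera_from_world"]
    return (np.stack([u,v,np.ones_like(u)],-1)@np.linalg.inv(d["mtx"]).T*dp[...,None]-T[:3,3])@T[:3,:3]
w=W(d,np.mean([x["depth"] for x in ds],0)).astype(float);w0=W(d0,d0["depth"])
ex=np.array([.979,.205]);ey=np.array([-.205,.979])
for n,c,hx,hy in(("bar",(.584,.1015),.006,.026),("round",(.604,.0095),.006,.006),("square",(.6225,-.0835),.013,.013),("plate front of bar",np.array((.584,.1015))-.0195*ex,.003,.03),("spout",(.653,.098),.02,.02),("housing round",np.array((.604,.0095))+.025*ey,.015,.008)):
    for k,ww in(("before",w0),("now",w)):
        r=ww[...,:2]-np.array(c);m=(abs(r@ex)<hx)&(abs(r@ey)<hy)&(ww[...,2]>.18)&(ww[...,2]<.26)
        q=ww[m];print(n,k,m.sum(),"z",np.percentile(q[:,2],[10,50,90]).round(4),"xy",q[:,:2].mean(0).round(4))
E
```

```text
bar before 80 z [0.2078 0.2097 0.2113] xy [0.5842 0.1   ]
bar now 92 z [0.1983 0.1992 0.251 ] xy [0.5841 0.1006]
round before 17 z [0.2068 0.2096 0.211 ] xy [0.6037 0.0093]
round now 18 z [0.2087 0.2092 0.2101] xy [0.6041 0.0099]
square before 98 z [0.209  0.211  0.2127] xy [ 0.6221 -0.0836]
square now 95 z [0.2103 0.2109 0.2115] xy [ 0.6225 -0.0832]
plate front of bar before 58 z [0.1869 0.1945 0.1967] xy [0.5648 0.0948]
plate front of bar now 46 z [0.1943 0.195  0.1956] xy [0.5649 0.0962]
spout before 333 z [0.1863 0.2108 0.2351] xy [0.6491 0.0953]
spout now 328 z [0.1869 0.209  0.2332] xy [0.6492 0.0951]
housing round before 64 z [0.1935 0.1951 0.1969] xy [0.5992 0.0337]
housing round now 60 z [0.1943 0.195  0.1956] xy [0.5983 0.0338]
```

The bar now stands 4.2 mm above its housing, which is the home height, and the spout is untouched. On to the square.

Emit:
arm_command(
  motion=[
    [0, -0.06, 0, 0, 0, 0, 0],
    [0, -0.14, 0, 0, 0, 0, 0],
    [0, -0.23, 0, 0, 0, 0, 0],
    [0, -0.33, 0, 0, 0, 0, 0],
    [0, -0.43, 0, 0, 0, 0, 0],
    [0, -0.53, 0, 0, 0, 0, 0],
    [0, -0.63, 0, 0, 0, 0, 0],
    [0, -0.71, 0, 0, 0, 0, 0],
    [0, -0.77, 0, 0, 0, 0, 0],
    [0, -0.8, 0, 0, 0, 0, 0],
  ],
)

```text
time_s: 24.85
tool_pos: [0.6026, 0.0067, 0.2205]
orientation: [-180.0, 0.0, -168.2]
wrist_force: [0.5, -0.4, -0.6]
gripper_width: 0.0002
grasp_force: 0.0
```

Emit:
arm_command(
  motion=[
    [0, -0.06, 0, 0, 0, 0, 0],
    [0, -0.14, 0, 0, 0, 0, 0],
    [0, -0.23, 0, 0, 0, 0, 0],
    [0, -0.33, 0, 0, 0, 0, 0],
    [0, -0.43, 0, 0, 0, 0, 0],
    [0, -0.53, 0, 0, 0, 0, 0],
    [0, -0.63, 0, 0, 0, 0, 0],
    [0, -0.71, 0, 0, 0, 0, 0],
    [0, -0.78, 0, 0, 0, 0, 0],
    [0, -0.78, 0, 0, 0, 0, 0],
  ],
)

```text
time_s: 25.85
tool_pos: [0.6216, -0.0858, 0.2205]
orientation: [-180.0, -0.0, -168.3]
wrist_force: [-0.7, -0.4, -0.1]
gripper_width: 0.0005
grasp_force: 0.0
```

Emit:
arm_command(
  motion=[
    [0, 0, 0.05, 0, 0, 0, 0],
    [0, 0, 0.1, 0, 0, 0, 0],
    [0, 0, 0.15, 0, 0, 0, 0],
    [0, 0, 0.19, 0, 0, 0, 0],
    [0, 0, 0.21, 0, 0, 0, 0],
    [0, 0, 0.22, 0, 0, 0, 0],
    [0, 0, 0.23, 0, 0, 0, 0],
    [0, 0, 0.24, 0, 0, 0, 0],
    [0, 0, 0.25, 0, 0, 0, 0],
    [0, 0, 0.25, 0, 0, 0, 0],
  ],
)

```text
time_s: 26.85
tool_pos: [0.6216, -0.0839, 0.1904]
orientation: [180.0, -0.0, -168.2]
wrist_force: [-1.0, -0.2, 0.0]
gripper_width: 0.0003
grasp_force: 0.0
```

Centred over the square plate (within 1 mm). Pressing.

Emit:
arm_command(
  motion=[
    [0, 0, 0.01, 0, 0, 0, 0],
    [0, 0, 0.02, 0, 0, 0, 0],
    [0, 0, 0.03, 0, 0, 0, 0],
    [0, 0, 0.04, 0, 0, 0, 0],
    [0, 0, 0.05, 0, 0, 0, 0],
    [0, 0, 0.06, 0, 0, 0, 0],
    [0, 0, 0.07, 0, 0, 0, 0],
    [0, 0, 0.08, 0, 0, 0, 0],
    [0, 0, 0.09, 0, 0, 0, 0],
    [0, 0, 0.1, 0, 0, 0, 0],
  ],
)

```text
time_s: 27.85
tool_pos: [0.6217, -0.0839, 0.1784]
orientation: [-180.0, 0.0, -168.2]
wrist_force: [-0.2, 0.5, 2.4]
gripper_width: 0.0005
grasp_force: 1.4
```

Emit:
arm_command(
  motion=[
    [0, 0, 0.005, 0, 0, 0, 0],
    [0, 0, 0.01, 0, 0, 0, 0],
    [0, 0, 0.015, 0, 0, 0, 0],
    [0, 0, 0.02, 0, 0, 0, 0],
    [0, 0, 0.025, 0, 0, 0, 0],
    [0, 0, 0.03, 0, 0, 0, 0],
    [0, 0, 0.035, 0, 0, 0, 0],
    [0, 0, 0.04, 0, 0, 0, 0],
    [0, 0, 0.045, 0, 0, 0, 0],
    [0, 0, 0.05, 0, 0, 0, 0],
  ],
)

```text
time_s: 28.85
tool_pos: [0.6218, -0.084, 0.176]
orientation: [179.9, 0.1, -168.2]
wrist_force: [-7.8, 2.2, 22.2]
gripper_width: 0.0002
grasp_force: 10.8
```

It stops at the same height as the bar (0.176), so both are home. I lift and go to the round button.

Emit:
arm_command(
  motion=[
    [0, 0, -0.03, 0, 0, 0, 0],
    [0, 0, -0.06, 0, 0, 0, 0],
    [0, 0, -0.1, 0, 0, 0, 0],
    [0, 0, -0.15, 0, 0, 0, 0],
    [0, 0, -0.2, 0, 0, 0, 0],
    [0, 0, -0.25, 0, 0, 0, 0],
    [0, 0, -0.3, 0, 0, 0, 0],
    [0, 0, -0.35, 0, 0, 0, 0],
    [0, 0, -0.4, 0, 0, 0, 0],
    [0, 0, -0.4, 0, 0, 0, 0],
  ],
)

```text
time_s: 29.85
tool_pos: [0.6222, -0.0841, 0.2216]
orientation: [-180.0, 0.1, -168.2]
wrist_force: [0.1, 0.1, -0.1]
gripper_width: 0.0004
grasp_force: 0.0
```

Emit:
arm_command(
  motion=[
    [0, 0.06, 0, 0, 0, 0, 0],
    [0, 0.14, 0, 0, 0, 0, 0],
    [0, 0.23, 0, 0, 0, 0, 0],
    [0, 0.33, 0, 0, 0, 0, 0],
    [0, 0.43, 0, 0, 0, 0, 0],
    [0, 0.53, 0, 0, 0, 0, 0],
    [0, 0.63, 0, 0, 0, 0, 0],
    [0, 0.71, 0, 0, 0, 0, 0],
    [-0.01, 0.79, 0, 0, 0, 0, 0],
    [-0.01, 0.79, 0, 0, 0, 0, 0],
  ],
)

```text
time_s: 30.85
tool_pos: [0.6034, 0.0113, 0.2204]
orientation: [179.9, 0.0, -168.0]
wrist_force: [0.9, -0.1, -1.4]
gripper_width: 0.0009
grasp_force: 0.0
```

Emit:
arm_command(
  motion=[
    [0, 0, 0.05, 0, 0, 0, 0],
    [0, 0, 0.1, 0, 0, 0, 0],
    [0, 0, 0.15, 0, 0, 0, 0],
    [0, 0, 0.19, 0, 0, 0, 0],
    [0, 0, 0.21, 0, 0, 0, 0],
    [0, 0, 0.22, 0, 0, 0, 0],
    [0, 0, 0.23, 0, 0, 0, 0],
    [0, 0, 0.24, 0, 0, 0, 0],
    [0, 0, 0.25, 0, 0, 0, 0],
    [0, 0, 0.25, 0, 0, 0, 0],
  ],
)

```text
time_s: 31.85
tool_pos: [0.6034, 0.0091, 0.1904]
orientation: [180.0, 0.0, -168.2]
wrist_force: [0.8, -0.1, 0.3]
gripper_width: 0.0002
grasp_force: 0.0
```

Emit:
arm_command(
  motion=[
    [0, 0, 0.01, 0, 0, 0, 0],
    [0, 0, 0.02, 0, 0, 0, 0],
    [0, 0, 0.03, 0, 0, 0, 0],
    [0, 0, 0.04, 0, 0, 0, 0],
    [0, 0, 0.05, 0, 0, 0, 0],
    [0, 0, 0.06, 0, 0, 0, 0],
    [0, 0, 0.07, 0, 0, 0, 0],
    [0, 0, 0.08, 0, 0, 0, 0],
    [0, 0, 0.09, 0, 0, 0, 0],
    [0, 0, 0.1, 0, 0, 0, 0],
  ],
)

```text
time_s: 32.85
tool_pos: [0.6035, 0.0091, 0.1784]
orientation: [180.0, 0.0, -168.2]
wrist_force: [-1.8, 0.1, 2.7]
gripper_width: 0.0005
grasp_force: 1.4
```

Emit:
arm_command(
  motion=[
    [0, 0, 0.005, 0, 0, 0, 0],
    [0, 0, 0.01, 0, 0, 0, 0],
    [0, 0, 0.015, 0, 0, 0, 0],
    [0, 0, 0.02, 0, 0, 0, 0],
    [0, 0, 0.025, 0, 0, 0, 0],
    [0, 0, 0.03, 0, 0, 0, 0],
    [0, 0, 0.035, 0, 0, 0, 0],
    [0, 0, 0.04, 0, 0, 0, 0],
    [0, 0, 0.045, 0, 0, 0, 0],
    [0, 0, 0.05, 0, 0, 0, 0],
  ],
)

```text
time_s: 33.85
tool_pos: [0.6036, 0.0092, 0.176]
orientation: [179.9, 0.1, -168.2]
wrist_force: [-8.5, 0.7, 22.1]
gripper_width: 0.0004
grasp_force: 11.3
```

Emit:
arm_command(
  motion=[
    [0, 0, -0.03, 0, 0, 0, 0],
    [0, 0, -0.06, 0, 0, 0, 0],
    [0, 0, -0.12, 0, 0, 0, 0],
    [0, 0, -0.2, 0, 0, 0, 0],
    [0, 0, -0.3, 0, 0, 0, 0],
    [0, 0, -0.4, 0, 0, 0, 0],
    [0, 0, -0.5, 0, 0, 0, 0],
    [0, 0, -0.6, 0, 0, 0, 0],
    [0, 0, -0.7, 0, 0, 0, 0],
    [0, 0, -0.7, 0, 0, 0, 0],
  ],
)

```text
time_s: 34.85
tool_pos: [0.6045, 0.009, 0.2587]
orientation: [-180.0, 0.2, -168.2]
wrist_force: [0.3, -0.5, -0.9]
gripper_width: 0.0004
grasp_force: 0.0
```

```bash
python3 - <<'E'
from h import *
from station import *
ds=[get_image("side") for _ in range(4)];d=ds[0]
print(sense()["wrist_force"])
dp=np.mean([x["depth"] for x in ds],0);v,u=np.mgrid[0:480,0:640];T=d["camera_from_world"]
w=(np.stack([u,v,np.ones_like(u)],-1)@np.linalg.inv(d["mtx"]).T*dp[...,None]-T[:3,3])@T[:3,:3]
ex=np.array([.979,.205]);ey=np.array([-.205,.979])
for n,c,hx,hy in(("bar",(.584,.1015),.006,.026),("round",(.604,.0095),.006,.006),("square",(.6225,-.0835),.013,.013),("housing round",np.array((.604,.0095))+.025*ey,.015,.008)):
    r=w[...,:2]-np.array(c);m=(abs(r@ex)<hx)&(abs(r@ey)<hy)&(w[...,2]>.18)&(w[...,2]<.23)
    print(n,m.sum(),np.median(w[m][:,2]))
cv2.imwrite("pics/p7.png",cv2.resize(d["color"][170:320,190:500,::-1],None,fx=2.5,fy=2.5))
E
```

```text
[-0.42619337  0.54690212 -0.16993044]
bar 76 0.199003033313019
round 18 0.1987691478923368
square 91 0.1989872137680908
housing round 61 0.19508926872477025
```

View pics/p7.png

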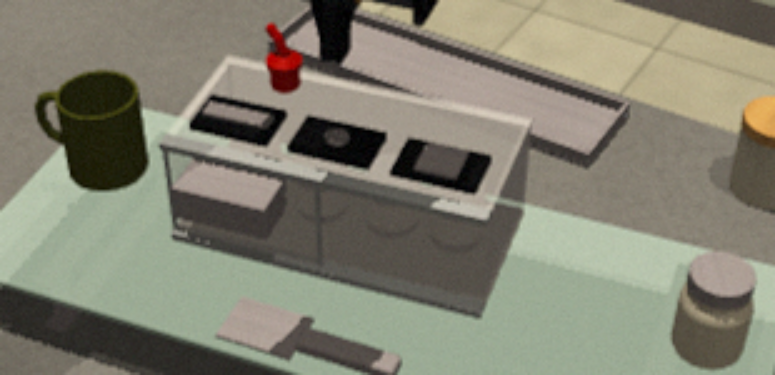

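All three caps stand 4 mm above their housings, at (240,110), (337,137) and (440,160). The door is shut, nothing else has moved, and the arm is clear.

```bash
python3 -c "
from station import *
print(sign_off())"
```

```text
the job is handed in; nothing more can be done
None
```

The job is handed in: the door is pushed to its end stop, the bar, square and round latches are pressed home in that order, and nothing else moved, though my first door push passed just above the block without touching it and had to be redone lower.

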